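# Go / no-go check of a bracket bushing

### The job

Check the bore of the bushing in the bracket with the thicker of the two double-ended plug gauges on the black mat: push its longer, taper-nosed go plug fully home, until the flange meets the bushing's face, and draw it out again; then press the short, fat, flat-ended no-go plug squarely and centrally against either mouth of the same bore, to confirm that it is refused. Afterwards lay the gauge flat on the mat again and let go of it; leave the thinner gauge where it lies.

Things in the scene. Friction and masses are not known exactly. Their poses are not given: they have to be found in the camera images.
- gauge: Thicker plug gauge, 0.4 kg, lying on the mat, axis 26 mm above it. Origin: on the axis, mid-handle; y axis towards the go end (at start within 25 deg of world +y). Handle 24 mm square (flats along x, z), y -50..50 mm: grip here. Flanges 52 mm square, 6 mm thick, at both ends of it (to y 56, -56). Go plug dia 28, y 56..101, last 12 mm tapered to dia 12. No-go plug dia 42, y -56..-76, flat.
- bore (a point): Centre of the bushing's bore, 80 mm above the table. y axis: along the level bore, within 12 deg of world y. Straight through hole, dia 34 mm, 60 mm long, mouths at y -30 and 30 mm. Go plug home: gauge origin 86 mm from here along the bore; no-go resting on a mouth: 106 mm. Both mouths are usable: go in from -y, then carry the gauge over and try its other end at +y, with no turning.
- mat: Black rubber mat fixed on the table, 130 mm (x) by 500 mm (y), 6 mm thick. Origin: centre of its underside; axes along its sides. Both gauges lie on it end to end, centres about 240 mm apart, either one on the left.
- thin_gauge: Thinner plug gauge, a bystander of the same form, lying on the mat: origin and axes as for the other, handle 14 mm square, flanges 30 mm square, go plug dia 12, no-go plug dia 17 mm, y -76..101 mm. Not to be used.
- bracket: Fixed bracket with the bushing. Grey foot 70 mm (x) by 110 mm (y), bolt heads to 17 mm high; on it a light-metal block 70 mm wide (x), 60 mm along the bore, top 115 mm above the table, with one big hole through it along y. Origin: centre of the foot's underside, on the table, straight below the bore's centre; axes as the bore's.
Mind the look-alikes: they are no part of the job. Leave any brown or orange look-alike of the gauge alone.

How it is judged:
On the way, in this order (a step that is already met when the one before it is completed fails the run):
1. the thicker gauge's go plug is in the bore, fully home (its flange within 10 mm of the bushing's face) (x of bore in the frame of gauge between -0.013 and 0.013 m and z of bore in the frame of gauge between -0.013 and 0.013 m and angle between the y axis of gauge and the y axis of bore, either way round below 0.2 rad and y of bore in the frame of gauge between 0.075 and 0.096 m), for 0.2 s.
2. the go plug has been drawn out and the no-go plug is pressed squarely against a mouth of the same bore (face within 10 mm of it, centred within 13 mm, square within 11 degrees, touching) (x of bore in the frame of gauge between -0.013 and 0.013 m and z of bore in the frame of gauge between -0.013 and 0.013 m and angle between the y axis of gauge and the y axis of bore, either way round below 0.2 rad and y of bore in the frame of gauge between -0.116 and -0.09 m and contact force between gauge and bracket above 0.5 N), for 0.2 s.
At the end, for the whole second after the job is handed in: The thicker gauge lies level (within 10 degrees) and at rest on the mat, its origin over the mat and 22 to 42 mm above the mat's underside, released by the robot (x of gauge in the frame of mat between -0.065 and 0.065 m and y of gauge in the frame of mat between -0.25 and 0.25 m and z of gauge in the frame of mat between 0.022 and 0.042 m and angle between gauge's own y axis and vertical between 1.4 and 1.75 rad and linear speed of gauge below 0.02 m/s); the robot touches nothing.
It fails at once if the thinner gauge is moved by more than 40 mm (distance of thin_gauge from where it was at the start of the episode above 0.04 m).
It also fails if it takes over 58 s, if anything falls off the work surface, if the arm or the gripper's body presses on something with over 40 N, if the wrist force passes 120 N, or if a joint passes its speed limit or range.

### The arm

A 6-joint arm with a two-finger parallel gripper is mounted at the origin on the work surface. World frame = base frame: x ahead of the robot, y to its left, z up, the work surface at z = 0. Lengths are in m, angles in rad, forces in N, time in s.
With the tool pointing down it reaches from about 0.425 to 0.95 m from the base axis. Payload 3.5 kg.
Tool frame: the origin (TCP) lies midway between the tips of the shut fingers; the grasp point (between the pads) lies 19 mm behind it (ctrl.tcp_to_grasp is the distance from the TCP to the grasp point, in m); z points along the fingers, x is the direction in which the jaws open and shut, and the axes are right-handed (so a half turn about z gives the same grasp; the last joint's range is limited). The gripper opens to 85 mm and grips with 20 to 120 N. Pads are 22 mm wide; open, the fingers measure 114 mm over their backs; the gripper's body (76 mm by 85 mm) begins 54 mm behind the grasp point. The pads swing forward as they close: fully open they stand 13 mm farther back than shut.
Start: joints at [-1.348, 0.286, 1.577, -0, 1.279, -0.15], TCP at [0.246, -0.629, 0.231] pointing down, gripper open.
Joint ranges: [-2.77, 2.77], [-0.9, 2.22], [0.21, 2.48], [-1.53, 4.67], [0.24, 2.81], [-2.84, 2.84]. Speed limits (rad/s): [2.79, 2.79, 3.14, 3.14, 3.14, 3.14].

### API

Orientations are given as a unit quaternion [x, y, z, w].
In Python, from plant import ctrl, cams, workorder, spotter gives the robot as it stands. The module is installed in compiled form; this text tells all that it offers.
- The arm moves only by the tool send_rows, never from a script. Its argument "motion" is one flat list of numbers, 5 for each row, row after row: the shift along the tool's x, y, z in cm, then the turn about the tool's z in rad, then the finger opening in cm, from 0 to 8.54. In form: [tx, ty, tz, spin, gripper, tx, ty, tz, spin, gripper, ...]. A call has 1 to 12 rows; each row shifts and turns the pose as measured when the row begins, along the tool's axes as they then stand; what a row does not reach is not made up. A row lasts 1/10 s, in which the tool goes at most 50 mm and 8.59 degrees, less where a joint would pass 70% of its speed; a pose out of reach is approached as far as the arm can. A call is refused whole if a number of a shift passes 5 or a number of a turn 0.15, either way. A call with a gripper value outside its range is refused whole. The fingers move at their own pace and stop on an object; "grip_force" is the grip in N (left out, the last holds). Time passes only in rows, so rows that do not move let the fingers close. It gives the time, the measured TCP pose, the force and the opening at its end, in the units of the state.
- ctrl.get_state(): the state, without advancing time (a new reading comes with each control period).
- cams.read_camera(name): name is "scene" or "side" or "wrist"; returns (picture, depth): 384x512x3 uint8, red, green, blue; 384x512 float32, m along the optical axis (not along the pixel's ray), 0 where there is no reading.
- cams.camera_params(name): a dict with "fx", "fy", "cx", "cy" (pixels), "k1" (the pictures are not rectified: a ray, as slopes to the right and down, at radius r is drawn at 1 + k1 r^2 times it, then the intrinsics apply), "xyz" and "attitude" of the camera in the world; the wrist camera has in their place "mount" (4x4, takes a point from camera to tool coordinates, whose origin is the TCP and whose axes are the tool frame's). Camera axes: x right, y down, z forward; pixel columns grow to the right and rows downward; lengths in m; the calibration is good to about 2 mm. A picture is of the moment at which its call begins: read the wrist's pose just before it. camera_params takes no time and is no camera call.
- workorder.sign_off(): hands the job in, once; it reports no verdict.
Trained networks look in the newest picture that a camera, given by its name, has taken for a name from the list of things; names that differ only in an ending like _2 or _b are one class to them, and where a whole thing is asked for, a point or a joint stands for the part that bears it (a point fixed in the world has none). Each returns a list of dicts, best first, with "conf" (0 to 1); they miss things now and then, are a little off and sometimes report something else, mostly with a low value. They report only what shows in the picture. A call takes as long as a camera call. They do not tell look-alikes from the thing itself.
- spotter.trace(target, camera): "mask" (384x512 bool, what is visible of it) and "bbox" ([left, top, width, height] in pixels, round what is visible of it).
The state is a dict: "time": time; "qpos": joint angles; "dq": joint speeds; "joint_efforts": joint torques, N m; "eef_pos": TCP position; "tcp_rot": TCP orientation; "contact_force": force on the tool from outside, world axes, zero at the start; "wrist_torque": the same for the moment, N m; "opening": opening from 0.0 (shut) to 1.0 (fully open).
Only numpy, scipy, OpenCV 4.12 (cv2) and the standard library are available. Lean on these libraries where they do the work, as an engineer would, in place of code of your own. Each camera call takes 0.05 s, during which the arm holds its last target.

## Working session

There is one attempt and no reset: what is moved stays moved. The work goes in short steps, Python scripts to look and compute and a tool call to move; the robot and the scene stay as the last step left them, time stands still between calls to the robot, and variables do not carry over. Pictures are saved under pics/ and viewed, and the job is handed in when it is done.

Besides the shell and the picture viewer there is one more tool, called as name(argument=value, ...) on one line, values as JSON. send_rows: Moves the arm, as the interface text tells. Its arguments: {"type":"object","properties":{"motion":{"type":"array","items":{"type":"number"}},"grip_force":{"type":"number"}},"required":["motion"]}

```bash
ls; mkdir -p pics
cat > h.py <<'E'
import numpy as np, cv2
from plant import ctrl,cams,workorder,spotter
from scipy.spatial.transform import Rotation as R
def cam_T(name,st=None):
    p=cams.camera_params(name)
    if 'mount' in p:
        st=st or ctrl.get_state()
        T=np.eye(4);T[:3,:3]=R.from_quat(st['tcp_rot']).as_matrix();T[:3,3]=st['eef_pos']
        return p,T@np.array(p['mount'])
    T=np.eye(4);a=np.array(p['attitude'])
    T[:3,:3]=R.from_quat(a).as_matrix() if a.size==4 else a.reshape(3,3)
    T[:3,3]=p['xyz'];return p,T
def grab(name,fn=None):
    st=ctrl.get_state();p,T=cam_T(name,st)
    im,d=cams.read_camera(name)
    if fn: cv2.imwrite('pics/'+fn,im[:,:,::-1])
    return im,d,p,T
def cloud(d,p,T):
    K=np.array([[p['fx'],0,p['cx']],[0,p['fy'],p['cy']],[0,0,1.]])
    v,u=np.mgrid[:d.shape[0],:d.shape[1]]
    uv=np.stack([u.ravel(),v.ravel()],1).astype(float).reshape(-1,1,2)
    n=cv2.undistortPoints(uv,K,np.array([p['k1'],0,0,0,0.])).reshape(-1,2)
    # k1 r^2 with r of undistorted ray = opencv model
    P=np.c_[n,np.ones(len(n))]*d.ravel()[:,None]
    W=P@T[:3,:3].T+T[:3,3]
    W[d.ravel()==0]=np.nan
    return W.reshape(*d.shape,3)
E
python3 - <<'E'
from h import *
for n in ['scene','side','wrist']:
    im,d,p,T=grab(n,n+'0.png'); print(n,p)
    W=cloud(d,p,T); np.save(n+'0.npy',W); print(np.nanmin(W,(0,1)),np.nanmax(W,(0,1)))
print(ctrl.get_state(),ctrl.tcp_to_grasp)
E
```

```text
pics
scene {'fx': 498.72262048115346, 'fy': 498.72262048115346, 'cx': 255.12388510022376, 'cy': 190.69730792068492, 'k1': -0.10480370847420983, 'xyz': array([0.9715582 , 0.40826718, 1.1833621 ]), 'attitude': array([ 0.39070649,  0.88420578, -0.23570114, -0.09986764])}
[-0.5349417  -2.23168361 -0.77071332] [1.40361904 0.70289437 0.5279592 ]
side {'fx': 371.6949276894478, 'fy': 371.6949276894478, 'cx': 257.9059181082236, 'cy': 188.19448625072576, 'k1': -0.001652707838092887, 'xyz': array([0.15343968, 0.68599251, 0.5879463 ]), 'attitude': array([-0.1972716 ,  0.85622996, -0.46476638,  0.10929947])}
[-0.38182825 -2.25421012 -0.6157554 ] [1.42444494 0.5720456  0.52167503]
wrist {'fx': 315.0488449593948, 'fy': 315.0488449593948, 'cx': 257.14313338685776, 'cy': 188.3593265082659, 'k1': -0.07847060856475475, 'mount': array([[ 9.99999349e-01, -3.44837240e-04, -1.08750205e-03,
         4.16022573e-04],
       [ 6.36288068e-04,  9.59779737e-01,  2.80753363e-01,
        -7.07674022e-02],
       [ 9.46948214e-04, -2.80753873e-01,  9.59779332e-01,
        -1.42852784e-01],
       [ 0.00000000e+00,  0.00000000e+00,  0.00000000e+00,
         1.00000000e+00]])}
[-0.62130191 -1.94281182 -0.75841004] [ 0.95108806 -0.30263597  0.32910677]
{'time': 0.15, 'qpos': array([-1.34802375e+00,  2.87028909e-01,  1.57784561e+00,  1.80631988e-05,
        1.27861885e+00, -1.49985794e-01]), 'dq': array([ 0.00078941, -0.00227443, -0.00368059,  0.00072316,  0.00021723,
       -0.00145771]), 'joint_efforts': array([ 3.52352972e-04, -4.06605864e+01, -2.93141520e+01, -1.81572077e-04,
        3.94624891e-03, -1.29303049e-05]), 'eef_pos': array([ 0.24575043, -0.62811949,  0.23021779]), 'tcp_rot': array([ 8.25887301e-01, -5.63834428e-01, -6.90120563e-04, -6.53438195e-04]), 'contact_force': array([ 0.96848365, -0.06954563, -0.24093326]), 'wrist_torque': array([-0.06252385, -0.02347946, -0.01431758]), 'opening': 0.9998282933456115} 0.0187
```

View pics/scene0.png

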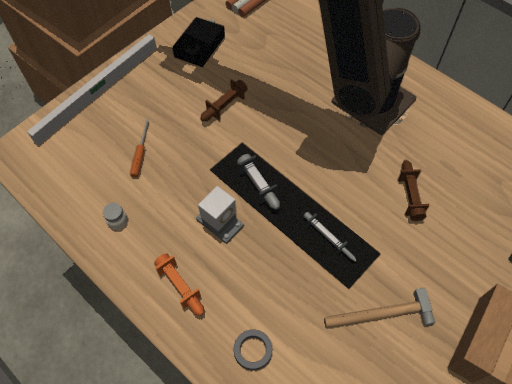

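View pics/side0.png

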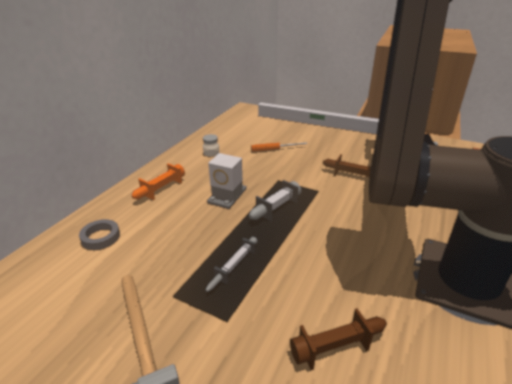

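Run:
```python
from h import *
W=np.load('scene0.npy'); im=cv2.imread('pics/scene0.png')
for t in ['gauge','thin_gauge','mat','bracket']:
    r=spotter.trace(t,'scene')
    for k in r:
        m=k['mask']; P=W[m]; P=P[~np.isnan(P[:,0])]
        print(t,round(k['conf'],2),k['bbox'],np.median(P,0).round(3),np.percentile(P,2,0).round(3),np.percentile(P,98,0).round(3), im[m].mean(0).round())
        np.save(f'm_{t}_{r.index(k)}.npy',m)
```

```text
gauge 0.97 [152.2, 256.1, 51.6, 60.2] [0.81  0.002 0.038] [ 0.779 -0.08   0.009] [0.833 0.084 0.054] [ 43.  83. 155.]
gauge 0.88 [238.1, 154.1, 41.8, 53.2] [ 0.466 -0.051  0.044] [ 0.425 -0.13   0.007] [0.5   0.032 0.06 ] [ 94.  98. 100.]
gauge 0.82 [201.1, 81.9, 46.2, 37.9] [ 0.33  -0.314  0.036] [ 0.246 -0.346 -0.   ] [ 0.414 -0.296  0.052] [22. 36. 58.]
gauge 0.62 [397.6, 160.7, 33.0, 56.1] [0.216 0.275 0.038] [0.151 0.206 0.002] [0.273 0.334 0.054] [26. 41. 65.]
gauge 0.23 [307.7, 212.9, 48.5, 48.7] [0.463 0.184 0.027] [0.445 0.103 0.013] [0.478 0.267 0.038] [106. 111. 113.]
thin_gauge 0.87 [307.0, 213.8, 50.9, 49.7] [0.463 0.179 0.027] [0.443 0.103 0.013] [0.478 0.267 0.038] [107. 111. 114.]
mat 0.77 [210.9, 141.3, 168.2, 146.8] [0.47  0.094 0.006] [ 0.394 -0.18   0.   ] [0.527 0.302 0.012] [24. 28. 30.]
mat 0.62 [309.0, 214.0, 47.1, 45.5] [0.463 0.18  0.027] [0.447 0.107 0.011] [0.478 0.259 0.038] [106. 111. 114.]
bracket 0.81 [197.6, 185.1, 48.5, 59.1] [ 0.622 -0.038  0.088] [ 0.58  -0.095  0.005] [ 0.65  -0.004  0.119] [109. 115. 119.]
```

Run:
```python
from h import *
W=np.load('scene0.npy')
m=np.load('m_gauge_1.npy'); P=W[m];P=P[~np.isnan(P[:,0])]; P=P[P[:,2]>0.012]
c=P[:,:2].mean(0);u,s,v=np.linalg.svd(P[:,:2]-c,full_matrices=False);d=v[0]*np.sign(v[0,1]);print('gauge',c,d,np.degrees(np.arctan2(-d[0],d[1])))
t=(P[:,:2]-c)@d;print(t.min(),t.max())
for a in np.arange(-.1,.1,.01):
    q=P[(t>a)&(t<a+.01)]; 
    if len(q):
        n=(q[:,:2]-c)@np.array([d[1],-d[0]]); print(round(a,3),len(q),n.min().round(3),n.max().round(3),q[:,2].max().round(3))
m=np.load('m_bracket_0.npy'); P=W[m];P=P[~np.isnan(P[:,0])]
top=P[P[:,2]>.108]; print(cv2.minAreaRect((top[:,:2]*1000).astype(np.float32)),np.median(top[:,2]))
m=np.load('m_mat_0.npy'); P=W[m];P=P[~np.isnan(P[:,0])]
print(cv2.minAreaRect((P[abs(P[:,2]-.006)<.004][:,:2]*1000).astype(np.float32)))
st=ctrl.get_state();M=R.from_quat(st['tcp_rot']).as_matrix();print(M)
```

```text
gauge [ 0.4675955  -0.05103511] [0.28536426 0.95841913] -16.580623611751943
-0.0857927721763269 0.09177271241309791
-0.09 24 -0.018 0.018 0.056
-0.08 39 -0.022 0.018 0.056
-0.07 98 -0.029 0.024 0.062
-0.06 74 -0.027 0.024 0.06
-0.05 40 -0.015 0.01 0.05
-0.04 34 -0.014 0.01 0.048
-0.03 34 -0.013 0.01 0.048
-0.02 32 -0.014 0.01 0.049
-0.01 32 -0.013 0.01 0.048
-0.0 34 -0.013 0.01 0.049
0.01 30 -0.013 0.011 0.048
0.02 35 -0.015 0.011 0.046
0.03 16 -0.016 0.019 0.057
0.04 141 -0.03 0.024 0.062
0.05 38 -0.014 0.012 0.048
0.06 33 -0.016 0.012 0.051
0.07 42 -0.015 0.013 0.051
0.08 38 -0.012 0.011 0.049
0.09 8 -0.007 0.003 0.04
((614.0148315429688, -57.22733688354492), (71.63578796386719, 62.96570587158203), 1.3852639198303223) 0.1152519222032029
((458.71478271484375, 58.9384765625), (504.0465087890625, 137.07852172851562), 88.0571517944336)
[[ 3.64205273e-01 -9.31318693e-01 -1.07230297e-04]
 [-9.31318515e-01 -3.64205271e-01  5.86727907e-04]
 [-5.85484507e-04 -1.13823836e-04 -9.99999822e-01]]
```

```bash
cat >> h.py <<'E'
def plan(pos,gyaw,step=4.5,dspin=0.1,g=8.5,pr=True):
    """target tcp pos (m), tool-x world angle (rad). prints rows"""
    st=ctrl.get_state();p=np.array(st['eef_pos'])*100;M=R.from_quat(st['tcp_rot'])
    pos=np.array(pos)*100; x=M.as_matrix()[:,0];
    a=gyaw-np.arctan2(x[1],x[0]);a=(a+np.pi/2)%np.pi-np.pi/2; spin=-a
    n=int(max(1,np.ceil(np.linalg.norm(pos-p)/step),np.ceil(abs(spin)/dspin)))
    d=(pos-p)/n; print('t',st['time'],'n',n,'spin',spin,'dist',np.linalg.norm(pos-p))
    for i in range(n):
        l=M.inv().apply(d); print([round(float(v),2) for v in l]+[round(spin/n,3),g],end=',\n'); M=M*R.from_rotvec([0,0,spin/n])
E
python3 - <<'E'
from h import *
plan([.45,-.09,.23],np.radians(-16.6))
E
```

```text
t 0.35 n 13 spin -0.9082922790336276 dist 57.587043754454456
[-3.29, -2.97, 0.01, np.float64(-0.07), 8.5],
[-3.07, -3.19, 0.01, np.float64(-0.07), 8.5],
[-2.84, -3.4, 0.01, np.float64(-0.07), 8.5],
[-2.6, -3.59, 0.01, np.float64(-0.07), 8.5],
[-2.34, -3.76, 0.01, np.float64(-0.07), 8.5],
[-2.07, -3.92, 0.01, np.float64(-0.07), 8.5],
[-1.79, -4.05, 0.01, np.float64(-0.07), 8.5],
[-1.5, -4.17, 0.01, np.float64(-0.07), 8.5],
[-1.21, -4.26, 0.01, np.float64(-0.07), 8.5],
[-0.91, -4.34, 0.01, np.float64(-0.07), 8.5],
[-0.6, -4.39, 0.01, np.float64(-0.07), 8.5],
[-0.3, -4.42, 0.01, np.float64(-0.07), 8.5],
[0.01, -4.43, 0.01, np.float64(-0.07), 8.5],
```

send_rows(motion=[-3.3, -3.0, 0, -0.07, 8.5, -3.1, -3.2, 0, -0.07, 8.5, -2.8, -3.4, 0, -0.07, 8.5, -2.6, -3.6, 0, -0.07, 8.5, -2.3, -3.8, 0, -0.07, 8.5, -2.1, -3.9, 0, -0.07, 8.5, -1.8, -4.0, 0, -0.07, 8.5, -1.5, -4.2, 0, -0.07, 8.5, -1.2, -4.3, 0, -0.07, 8.5, -0.9, -4.3, 0, -0.07, 8.5, -0.6, -4.4, 0, -0.07, 8.5, 0, 0, 0, 0, 8.5])

```text
time: 1.55
eef_pos: [0.4177, -0.1549, 0.2307]
tcp_rot: [0.98, -0.199, 0.003, 0.001]
contact_force: [-1.1, -0.7, 0.1]
opening: 0.99
```

Run:
```python
from h import *
plan([.46,-.09,.23],np.radians(-16.6))
im,d,p,T=grab('wrist','w1.png');W=cloud(d,p,T);np.save('w1.npy',W)
for t in ['gauge','bracket']:
    for i,k in enumerate(spotter.trace(t,'wrist')):
        m=k['mask'];P=W[m];P=P[~np.isnan(P[:,0])]
        print(t,k['conf'],k['bbox'],np.median(P,0),im[m].mean(0)); np.save(f'w1_{t}_{i}.npy',m)
```

```text
t 1.55 n 2 spin -0.11100483123818572 dist 7.749153092465559
[0.68, -3.81, 0.04, np.float64(-0.056), 8.5],
[0.89, -3.77, 0.04, np.float64(-0.056), 8.5],
gauge 0.71 [227.0, 1.4, 66.1, 138.2] [ 0.46116251 -0.06822036  0.04459902] [95.58935361 94.43211809 92.70543503]
gauge 0.67 [177.9, 264.0, 135.7, 77.6] [ 0.32966019 -0.31335894  0.03759567] [75.60587929 42.92819979 17.19068678]
```

View pics/w1.png

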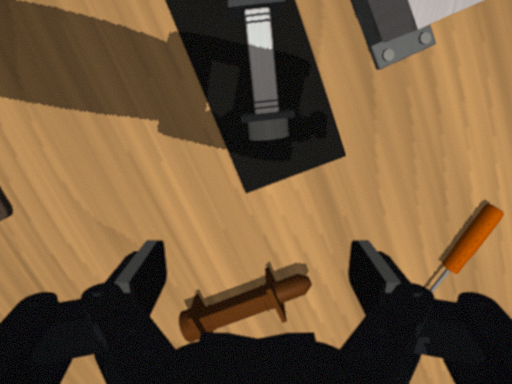

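send_rows(motion=[4, 0, -4, -0.055, 8.5, 4, 0, -4, -0.055, 8.5, 0, 0, 0, 0, 8.5])

```text
time: 2.0
eef_pos: [0.4813, -0.1888, 0.2976]
tcp_rot: [0.989, -0.151, -0.007, -0.002]
contact_force: [0.3, 0.2, 0.8]
opening: 0.996
```

Run:
```python
from h import *
im,d,p,T=grab('wrist','w2.png');W=cloud(d,p,T);np.save('w2.npy',W)
for t in ['gauge','bracket']:
    for i,k in enumerate(spotter.trace(t,'wrist')):
        m=k['mask'];P=W[m];P=P[~np.isnan(P[:,0])]
        print(t,k['conf'],k['bbox'],np.median(P,0),im[m].mean(0)); np.save(f'w2_{t}_{i}.npy',m)
```

```text
gauge 0.95 [164.9, 232.2, 86.3, 53.1] [ 0.36965801 -0.31679752  0.03756077] [74.60428353 43.04844467 17.68791433]
gauge 0.93 [191.3, 2.0, 44.7, 121.4] [ 0.46322457 -0.06319462  0.04476288] [82.90161483 81.35526316 79.83074163]
gauge 0.57 [457.6, 0.0, 33.6, 7.1] [ 0.79080839 -0.08471023  0.02360069] [86.28804348 43.73369565 11.95108696]
bracket 0.8 [294.3, 0.0, 102.4, 72.4] [ 0.60194619 -0.07983191  0.1013685 ] [129.16995726 124.18379809 119.77854671]
```

View pics/w2.png

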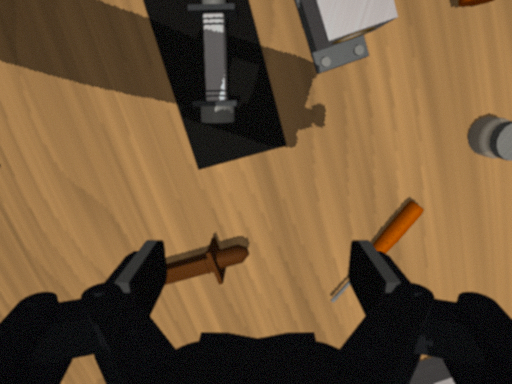

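send_rows(motion=[0, -4.5, 0, 0, 8.5, 0, -4.5, 0, 0, 8.5, 0, 0, 0, 0, 8.5])

```text
time: 2.45
eef_pos: [0.4999, -0.1001, 0.2875]
tcp_rot: [0.988, -0.156, -0.015, -0.005]
contact_force: [-0.3, -0.3, 0.3]
opening: 0.989
```

Run:
```python
from h import *
im,d,p,T=grab('wrist','w3.png');W=cloud(d,p,T);np.save('w3.npy',W)
for t in ['gauge','bracket']:
    for i,k in enumerate(spotter.trace(t,'wrist')):
        m=k['mask'];P=W[m];P=P[~np.isnan(P[:,0])]
        print(t,k['conf'],k['bbox'],np.median(P,0),im[m].mean(0)); np.save(f'w3_{t}_{i}.npy',m)
        if t=='gauge':
            Q=P[P[:,2]>.02]
            h=Q[Q[:,2]>0.05]
            c=Q[:,:2].mean(0);u,s,v=np.linalg.svd(Q[:,:2]-c,full_matrices=False);dd=v[0]*np.sign(v[0,1]);tt=(Q[:,:2]-c)@dd
            print(c,dd,np.degrees(np.arctan2(dd[0],dd[1])),tt.min(),tt.max())
            nn=(Q[:,:2]-c)@np.array([dd[1],-dd[0]])
            for a in np.arange(-.1,.1,.01):
                s=(tt>a)&(tt<a+.01)
                if s.sum(): print(round(a,2),s.sum(),np.percentile(nn[s],[3,97]).round(4),np.percentile(Q[s,2],90).round(4))
        else:
            top=P[P[:,2]>.108]; print(cv2.minAreaRect((top[:,:2]*1000).astype(np.float32)),np.median(top[:,2]))
            low=P[(P[:,2]<.014)&(P[:,2]>.004)]; print(cv2.minAreaRect((low[:,:2]*1000).astype(np.float32)))
```

```text
gauge 0.78 [155.4, 291.7, 106.3, 51.6] [ 0.34407698 -0.31276883  0.03696994] [70.1047619  39.52857143 15.60562771]
[ 0.34230026 -0.31569834] [0.99982161 0.01888787] 88.91774059219263 -0.08869099473015728 0.15192238851641066
-0.09 6 [-0.0152 -0.0144] 0.0267
-0.08 165 [-0.0203  0.0293] 0.0401
-0.07 112 [-0.007   0.0165] 0.0388
-0.06 120 [-0.0068  0.0165] 0.0388
-0.05 113 [-0.0069  0.0148] 0.0388
-0.04 119 [-0.0066  0.0159] 0.0389
-0.03 123 [-0.0068  0.0162] 0.0388
-0.02 110 [-0.0059  0.014 ] 0.0386
-0.01 120 [-0.0063  0.0158] 0.0388
-0.0 122 [-0.0063  0.0159] 0.0388
0.01 117 [-0.0065  0.0151] 0.0389
0.02 66 [-0.0203  0.0126] 0.0524
0.03 296 [-0.02    0.0274] 0.0517
0.04 116 [-0.0072  0.0133] 0.0399
0.05 119 [-0.007   0.0143] 0.0398
0.06 125 [-0.0064  0.0155] 0.0397
0.07 89 [-0.003  0.012] 0.0359
gauge 0.67 [201.0, 52.7, 41.7, 143.3] [ 0.46744407 -0.05110364  0.04450105] [99.23147124 98.43556416 96.07411504]
[ 0.46738577 -0.05175708] [0.28855433 0.95746352] 16.77142550598807 -0.08449124349129747 0.09130692381130814
-0.09 100 [-0.0201  0.0177] 0.0532
-0.08 236 [-0.018  0.018] 0.0531
-0.0
[... 220 characters left out ...]
117  0.0111] 0.0452
-0.0 167 [-0.0122  0.011 ] 0.0452
0.01 180 [-0.0118  0.0111] 0.0451
0.02 171 [-0.0124  0.0109] 0.0454
0.03 188 [-0.0117  0.0111] 0.0454
0.04 338 [-0.0251  0.0242] 0.0594
0.05 197 [-0.0141  0.0124] 0.0464
0.06 202 [-0.0135  0.0122] 0.0461
0.07 215 [-0.0143  0.0125] 0.0464
0.08 139 [-0.0112  0.0097] 0.0446
0.09 11 [-0.005   0.0047] 0.0393
bracket 0.82 [301.4, 44.2, 103.6, 98.3] [ 0.60912952 -0.05295057  0.11468939] [161.6618799  157.61923412 153.28604584]
((614.95068359375, -58.16221618652344), (70.70022583007812, 60.417850494384766), 2.198820114135742) 0.11521477134109709
((614.4285888671875, -58.08492660522461), (70.34066772460938, 110.94377899169922), 2.4118494987487793)
```

View pics/w3.png

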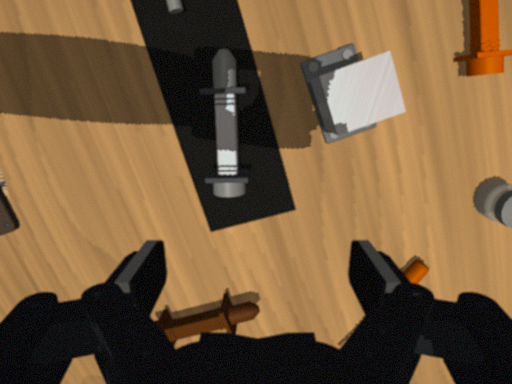

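```bash
cat >> h.py <<'E'
def tilt():
    st=ctrl.get_state();M=R.from_quat(st['tcp_rot']).as_matrix()
    print('t',st['time'],'pos',st['eef_pos'].round(4),'zdir',M[:,2].round(4),'x.z',M[2,0].round(4),'y.z',M[2,1].round(4),'yawx',np.degrees(np.arctan2(M[1,0],M[0,0])).round(2),'F',st['contact_force'].round(1),'open',round(st['opening'],3))
E
python3 - <<'E'
from h import *
tilt()
plan([.4646,-.0609,.10],np.radians(-16.8),step=2.5)
E
```

```text
t 2.6 pos [ 0.4997 -0.1035  0.2879] zdir [-0.0285  0.0122 -0.9995] x.z -0.0309 y.z -0.0027 yawx -18.15 F [ 0.1 -0.9 -0.3] open 0.995
t 2.6 n 8 spin -0.023642230231119443 dist 19.580954213007242
[-0.51, -0.36, 2.37, np.float64(-0.003), 8.5],
[-0.51, -0.37, 2.37, np.float64(-0.003), 8.5],
[-0.51, -0.37, 2.37, np.float64(-0.003), 8.5],
[-0.51, -0.37, 2.37, np.float64(-0.003), 8.5],
[-0.51, -0.37, 2.37, np.float64(-0.003), 8.5],
[-0.5, -0.37, 2.37, np.float64(-0.003), 8.5],
[-0.5, -0.37, 2.37, np.float64(-0.003), 8.5],
[-0.5, -0.37, 2.37, np.float64(-0.003), 8.5],
```

send_rows(motion=[-0.5, -0.4, 2.4, 0, 8.5, -0.5, -0.4, 2.4, 0, 8.5, -0.5, -0.4, 2.4, 0, 8.5, -0.5, -0.4, 2.4, 0, 8.5, -0.5, -0.4, 2.4, 0, 8.5, -0.5, -0.4, 2.4, 0, 8.5, -0.5, -0.4, 2.4, 0, 8.5, 0, 0, 0, 0, 8.5])

```text
time: 3.4
eef_pos: [0.4645, -0.074, 0.1143]
tcp_rot: [0.986, -0.167, -0.015, -0.002]
contact_force: [-0.8, 0.7, -0.1]
opening: 0.992
```

Run:
```python
from h import *
tilt()
plan([.4646,-.0609,.05],np.radians(-16.8),step=2)
```

```text
t 3.4 pos [ 0.4645 -0.074   0.1143] zdir [-0.0287  0.009  -0.9995] x.z -0.0301 y.z 0.001 yawx -19.28 F [-0.8  0.7 -0.1] open 0.992
t 3.4 n 4 spin -0.04334763522566787 dist 6.566047026949456
[-0.06, -0.31, 1.61, np.float64(-0.011), 8.5],
[-0.05, -0.31, 1.61, np.float64(-0.011), 8.5],
[-0.05, -0.31, 1.61, np.float64(-0.011), 8.5],
[-0.05, -0.31, 1.61, np.float64(-0.011), 8.5],
```

send_rows(motion=[-0.1, -0.3, 1.6, -0.015, 8.5, -0.1, -0.35, 1.6, -0.015, 8.5, 0, -0.3, 1.6, -0.01, 8.5, 0, -0.3, 1.6, -0.01, 8.5, 0, 0, 0, 0, 8.5])

```text
time: 3.9
eef_pos: [0.4676, -0.068, 0.0541]
tcp_rot: [0.989, -0.146, -0.011, -0.001]
contact_force: [-0.7, -0.7, -1.1]
opening: 0.993
```

Run:
```python
from h import *
tilt()
im,d,p,T=grab('wrist','w4.png')
plan([.4644,-.0609,.012],np.radians(-16.8),step=1.2)
```

```text
t 3.9 pos [ 0.4676 -0.068   0.0541] zdir [-0.0209  0.0046 -0.9998] x.z -0.0213 y.z 0.0016 yawx -16.81 F [-0.7 -0.7 -1.1] open 0.993
t 3.95 n 4 spin -0.0003439548507093715 dist 4.433285813173198
[-0.14, -0.15, 1.09, np.float64(-0.0), 8.5],
[-0.14, -0.15, 1.09, np.float64(-0.0), 8.5],
[-0.14, -0.15, 1.09, np.float64(-0.0), 8.5],
[-0.14, -0.15, 1.09, np.float64(-0.0), 8.5],
```

View pics/w4.png

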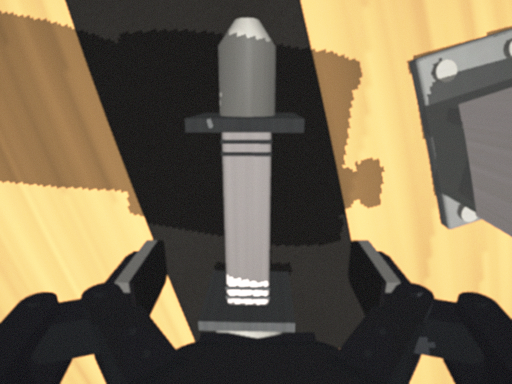

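send_rows(motion=[-0.15, -0.2, 1.1, 0, 8.5, -0.15, -0.2, 1.1, 0, 8.5, -0.1, -0.2, 1.1, 0, 8.5, -0.1, -0.15, 0.9, 0, 8.5, 0, 0, 0, 0, 8.5])

```text
time: 4.45
eef_pos: [0.4679, -0.0615, 0.014]
tcp_rot: [0.989, -0.148, -0.006, 0.0]
contact_force: [-0.4, 0.5, 0.2]
opening: 0.996
```

Run:
```python
from h import *
tilt()
plan([.4644,-.0609,.012],np.radians(-16.8),step=1.2)
```

```text
t 4.45 pos [ 0.4679 -0.0615  0.014 ] zdir [-1.190e-02  9.000e-04 -9.999e-01] x.z -0.0116 y.z 0.0026 yawx -16.97 F [-0.4  0.5  0.2] open 0.996
t 4.45 n 1 spin -0.002887254054311228 dist 0.4095333267183346
[-0.35, 0.04, 0.2, np.float64(-0.003), 8.5],
```

send_rows(motion=[-0.4, 0, 0.2, 0, 8.5, 0, 0, 0, 0, 8.5, 0, 0, 0, 0, 8.5])

```text
time: 4.75
eef_pos: [0.4636, -0.06, 0.0116]
tcp_rot: [0.989, -0.147, -0.006, 0.0]
contact_force: [0.4, -0.7, -0.2]
opening: 0.992
```

Run:
```python
from h import *
tilt()
plan([.4644,-.0609,.012],np.radians(-16.8),step=1.2)
```

```text
t 4.75 pos [ 0.4636 -0.06    0.0116] zdir [-0.0126  0.0011 -0.9999] x.z -0.0124 y.z 0.0026 yawx -16.93 F [ 0.4 -0.7 -0.2] open 0.992
t 4.75 n 1 spin -0.0023058149585297727 dist 0.12384283858727949
[0.1, 0.06, -0.04, np.float64(-0.002), 8.5],
```

Good. Close with firm force.

send_rows(motion=[0, 0, 0, 0, 2.0, 0, 0, 0, 0, 1.5, 0, 0, 0, 0, 1.5, 0, 0, 0, 0, 1.5, 0, 0, 0, 0, 1.5, 0, 0, 0, 0, 1.5, 0, 0, 0, 0, 1.5, 0, 0, 0, 0, 1.5], grip_force=100)

```text
time: 5.55
eef_pos: [0.4649, -0.0605, 0.013]
tcp_rot: [0.989, -0.147, -0.005, 0.001]
contact_force: [0.0, 0.7, 1.2]
opening: 0.268
```

Run:
```python
from h import *
tilt()
```

```text
t 5.55 pos [ 0.4649 -0.0605  0.013 ] zdir [-9.3e-03 -1.0e-04 -1.0e+00] x.z -0.0089 y.z 0.0028 yawx -16.93 F [0.  0.7 1.2] open 0.268
```

send_rows(motion=[0, 0, -1, 0, 1.5, 0, 0, -1.5, 0, 1.5, 0, 0.2, -2, 0, 1.5, 0, 1, -2, 0, 1.5, 0, 2, -1.5, 0, 1.5, 0, 2.5, 0, 0, 1.5, 0, 2.5, 0, -0.03, 1.5, 0, 2.5, 0, -0.03, 1.5, 0, 2.5, 0, -0.03, 1.5, 0, 0, 0, 0, 1.5])

```text
time: 6.55
eef_pos: [0.4209, -0.1876, 0.0927]
tcp_rot: [0.995, -0.099, -0.012, -0.002]
contact_force: [0.2, -0.0, -4.6]
opening: 0.266
```

Run:
```python
from h import *
tilt()
plan([.6209,-.213,.075],np.radians(2.3),step=2,g=1.5)
```

```text
t 6.55 pos [ 0.4209 -0.1876  0.0927] zdir [-0.0241  0.0059 -0.9997] x.z -0.0248 y.z -0.0011 yawx -11.38 F [ 0.2 -0.  -4.6] open 0.266
t 6.55 n 11 spin -0.23868166063060414 dist 20.24207984456742
[1.83, -0.13, 0.12, np.float64(-0.022), 1.5],
[1.83, -0.09, 0.12, np.float64(-0.022), 1.5],
[1.84, -0.05, 0.12, np.float64(-0.022), 1.5],
[1.84, -0.01, 0.12, np.float64(-0.022), 1.5],
[1.84, 0.03, 0.12, np.float64(-0.022), 1.5],
[1.84, 0.07, 0.12, np.float64(-0.022), 1.5],
[1.83, 0.11, 0.12, np.float64(-0.022), 1.5],
[1.83, 0.15, 0.12, np.float64(-0.022), 1.5],
[1.83, 0.19, 0.12, np.float64(-0.022), 1.5],
[1.82, 0.23, 0.12, np.float64(-0.022), 1.5],
[1.82, 0.27, 0.12, np.float64(-0.022), 1.5],
```

send_rows(motion=[1.0, 2.2, 0, -0.022, 1.5, 1.8, 1.2, 0.1, -0.022, 1.5, 1.8, 0, 0.1, -0.022, 1.5, 1.8, 0, 0.1, -0.022, 1.5, 1.8, 0, 0.1, -0.022, 1.5, 1.8, 0.1, 0.1, -0.022, 1.5, 1.8, 0.1, 0.1, -0.022, 1.5, 1.8, 0.1, 0.1, -0.022, 1.5, 1.8, 0, 0.1, -0.022, 1.5, 1.8, 0, 0.1, -0.022, 1.5, 1.8, 0, 0.1, -0.022, 1.5, 0, 0, 0, 0, 1.5])

```text
time: 7.75
eef_pos: [0.6014, -0.2283, 0.0666]
tcp_rot: [0.999, 0.024, -0.022, -0.013]
contact_force: [-0.0, 0.1, -3.9]
opening: 0.263
```

Run:
```python
from h import *
tilt()
plan([.6209,-.213,.061],np.radians(2.3),step=1.5,g=1.5)
im,d,p,T=grab('wrist','w5.png');np.save('w5.npy',cloud(d,p,T))
im,d,p,T=grab('side','s5.png');np.save('s5.npy',cloud(d,p,T))
```

```text
t 7.75 pos [ 0.6014 -0.2283  0.0666] zdir [-0.0448  0.0249 -0.9987] x.z -0.0435 y.z -0.027 yawx 2.84 F [-0.   0.1 -3.9] open 0.263
t 7.75 n 2 spin 0.009360306392331541 dist 2.536431039952148
[1.02, -0.71, 0.26, np.float64(0.005), 1.5],
[1.02, -0.71, 0.26, np.float64(0.005), 1.5],
```

View pics/w5.png

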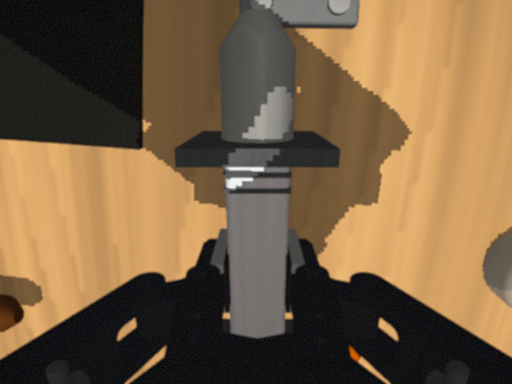

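View pics/s5.png

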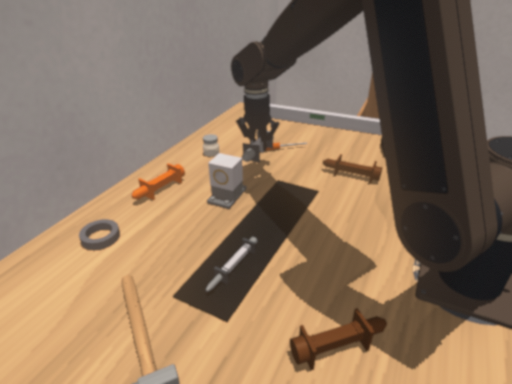

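Run:
```python
from h import *
W=np.load('w5.npy')
st=ctrl.get_state();M=R.from_quat(st['tcp_rot']).as_matrix()
Q=(W-st['eef_pos'])@M
print(Q[300:303:2,257],Q[200,257],Q[100,257],Q[50,257])
for rows in [(195,215),(215,235),(270,290),(310,330),(90,125),(60,80),(140,160)]:
    q=Q[rows[0]:rows[1],180:340].reshape(-1,3);q=q[(abs(q[:,0])<.03)&(q[:,2]<-.005)&(q[:,2]>-.07)]
    print(rows,len(q),np.percentile(q,[3,50,97],0).round(4).tolist())
```

```text
[[ 0.00138699  0.01041722 -0.03143693]
 [ 0.00138632  0.01110068 -0.03185849]] [ 0.00138291 -0.0339342  -0.03256695] [ 0.00137957 -0.0697388  -0.03303465] [ 0.0013772  -0.08568146 -0.03360266]
(195, 215) 1252 [[-0.0096, -0.0355, -0.0327], [0.0014, -0.0318, -0.0316], [0.0126, -0.0281, -0.0303]]
(215, 235) 1323 [[-0.013, -0.0276, -0.0327], [0.0018, -0.0234, -0.0315], [0.0165, -0.0103, -0.0083]]
(270, 290) 3020 [[-0.0227, -0.0124, -0.0554], [0.0018, -0.0069, -0.0444], [0.0257, 0.0045, -0.0307]]
(310, 330) 1252 [[-0.0114, -0.0056, -0.0629], [0.0014, 0.0196, -0.0315], [0.0141, 0.0252, -0.0303]]
(90, 125) 2539 [[-0.0111, -0.0729, -0.0341], [0.0014, -0.0674, -0.0319], [0.0138, -0.0617, -0.0237]]
(60, 80) 1498 [[-0.0111, -0.0829, -0.0342], [0.0014, -0.0798, -0.0318], [0.0138, -0.0767, -0.0239]]
(140, 160) 3113 [[-0.022, -0.0556, -0.0467], [0.002, -0.0548, -0.0451], [0.0257, -0.0519, -0.0289]]
```

send_rows(motion=[0.5, 0, 0.1, 0.005, 1.5, 0.5, 0, 0.1, 0.005, 1.5, 0.5, 0, 0.1, 0, 1.5, 0.4, 0, 0.1, 0, 1.5, 0, 0, 0, 0, 1.5])

```text
time: 8.35
eef_pos: [0.6169, -0.2265, 0.0604]
tcp_rot: [0.999, 0.018, -0.025, -0.014]
contact_force: [0.1, -1.1, -3.7]
opening: 0.267
```

```bash
cat > m.py <<'E'
from h import *
import sys
def meas(fn):
    tilt()
    st=ctrl.get_state();im,d,p,T=grab('wrist',fn);W=cloud(d,p,T)
    M=R.from_quat(st['tcp_rot']).as_matrix()
    Q=(W-st['eef_pos'])@M
    top=(abs(W[...,2]-.115)<.004)&(W[...,0]>.55)&(W[...,0]<.68)&(W[...,1]>-.12)&(W[...,1]<.03)
    n,l,s,_=cv2.connectedComponentsWithStats(top.astype(np.uint8))
    if n>1:
        k=1+np.argmax(s[1:,4]);P=W[l==k]; r=cv2.minAreaRect((P[:,:2]*1000).astype(np.float32));print('top',s[k,4],r,'range',P.min(0).round(4),P.max(0).round(4))
    h=Q.reshape(-1,3);h=h[(abs(h[:,0])<.02)&(h[:,1]>-.047)&(h[:,1]<-.02)&(abs(h[:,2]+.0315)<.003)]
    print('handle x',np.percentile(h[:,0],[2,98]).mean().round(4),'z',np.median(h[:,2]).round(4))
    g=Q.reshape(-1,3);g=g[(abs(g[:,0])<.016)&(g[:,1]<-.058)&(g[:,1]>-.105)&(g[:,2]<-.012)&(g[:,2]>-.045)]
    if len(g)>50: print('plug x',np.percentile(g[:,0],[2,98]).mean().round(4),'minz',np.percentile(g[:,2],3).round(4),'y',g[:,1].min().round(4))
    return W,Q,st
E
python3 - <<'E'
from m import *
meas('w6.png')
plan([.6201,-.213,.0585],np.radians(2.3),step=1,g=1.5)
E
```

```text
t 8.35 pos [ 0.6169 -0.2265  0.0604] zdir [-0.0503  0.0272 -0.9984] x.z -0.0493 y.z -0.0289 yawx 2.06 F [ 0.1 -1.1 -3.7] open 0.267
handle x -0.0004 z -0.0313
plug x -0.0005 minz -0.0337 y -0.1007
t 8.4 n 2 spin -0.004185407619144987 dist 1.4065524682806263
[0.2, -0.67, 0.11, np.float64(-0.002), 1.5],
[0.2, -0.67, 0.11, np.float64(-0.002), 1.5],
```

View pics/w6.png

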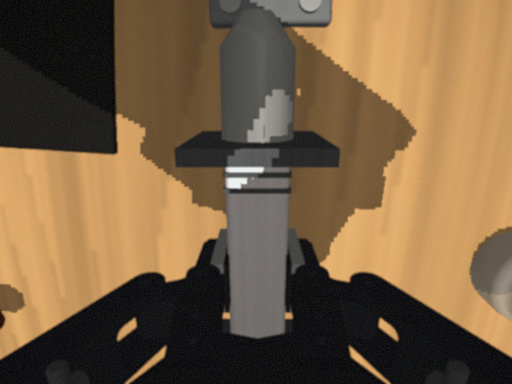

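Run:
```python
from m import *
st=ctrl.get_state()
for i in range(2):
    W,Q,st=meas(f'w7{i}.png')
    m=(W[...,2]>.006)&(W[...,2]<.022)&(W[...,1]>-.125)&(W[...,1]<-.08)&(W[...,0]>.56)&(W[...,0]<.67)
    P=W[m];q=Q[m];print(len(P),P.min(0).round(4),P.max(0).round(4),np.percentile(P[:,0],[1,99]).round(4))
    for a in np.arange(-.115,-.09,.005):
        s=P[abs(P[:,1]-a)<.0025,0]
        if len(s)>20: print(a.round(3),s.min().round(4),s.max().round(4),((s.min()+s.max())/2).round(4))
```

```text
t 8.4 pos [ 0.6167 -0.2265  0.0604] zdir [-0.0505  0.0272 -0.9984] x.z -0.0495 y.z -0.029 yawx 2.06 F [-0.8  0.4 -4.4] open 0.265
handle x -0.0004 z -0.0313
plug x -0.0005 minz -0.0338 y -0.1007
2555 [ 0.5816 -0.1148  0.006 ] [ 0.6518 -0.0988  0.0194] [0.5827 0.651 ]
-0.115 0.5824 0.6361 0.6092
-0.11 0.5824 0.6518 0.6171
-0.105 0.5818 0.6514 0.6166
-0.1 0.5816 0.6516 0.6166
t 8.45 pos [ 0.6166 -0.2265  0.0605] zdir [-0.0505  0.0272 -0.9984] x.z -0.0495 y.z -0.0289 yawx 2.06 F [-0.5  0.2 -4.3] open 0.265
handle x -0.0004 z -0.0313
plug x -0.0005 minz -0.0337 y -0.1005
2565 [ 0.5821 -0.1148  0.0061] [ 0.6519 -0.0992  0.0194] [0.5829 0.651 ]
-0.115 0.583 0.6388 0.6109
-0.11 0.5821 0.6517 0.6169
-0.105 0.5821 0.6518 0.617
-0.1 0.5821 0.6519 0.617
```

send_rows(motion=[0.45, 0, 0.2, 0, 1.5, 0, 0, 0, 0, 1.5])

```text
time: 8.7
eef_pos: [0.6211, -0.2265, 0.0583]
tcp_rot: [0.999, 0.017, -0.025, -0.014]
contact_force: [-1.3, -0.3, -4.4]
opening: 0.263
```

Run:
```python
from h import *
tilt()
plan([.6201,-.20,.0585],np.radians(2.3),step=.7,g=1.5)
plan([.6173,-.145,.0585],np.radians(2.3),step=.7,g=1.5)
```

```text
t 8.7 pos [ 0.6211 -0.2265  0.0583] zdir [-0.0503  0.0271 -0.9984] x.z -0.0493 y.z -0.0288 yawx 2.04 F [-1.3 -0.3 -4.4] open 0.263
t 8.7 n 4 spin -0.004614277134776579 dist 2.647542534265194
[-0.0, -0.66, 0.01, np.float64(-0.001), 1.5],
[-0.0, -0.66, 0.01, np.float64(-0.001), 1.5],
[0.0, -0.66, 0.01, np.float64(-0.001), 1.5],
[0.0, -0.66, 0.01, np.float64(-0.001), 1.5],
t 8.7 n 12 spin -0.004614277134776579 dist 8.154434314999186
[-0.01, -0.68, 0.02, np.float64(-0.0), 1.5],
[-0.01, -0.68, 0.02, np.float64(-0.0), 1.5],
[-0.01, -0.68, 0.02, np.float64(-0.0), 1.5],
[-0.01, -0.68, 0.02, np.float64(-0.0), 1.5],
[-0.01, -0.68, 0.02, np.float64(-0.0), 1.5],
[-0.01, -0.68, 0.02, np.float64(-0.0), 1.5],
[-0.01, -0.68, 0.02, np.float64(-0.0), 1.5],
[-0.01, -0.68, 0.02, np.float64(-0.0), 1.5],
[-0.01, -0.68, 0.02, np.float64(-0.0), 1.5],
[-0.0, -0.68, 0.02, np.float64(-0.0), 1.5],
[-0.0, -0.68, 0.02, np.float64(-0.0), 1.5],
[-0.0, -0.68, 0.02, np.float64(-0.0), 1.5],
```

send_rows(motion=[0, -0.7, 0.02, 0, 1.5, 0, -0.7, 0.02, 0, 1.5, 0, -0.7, 0.02, 0, 1.5, 0, -0.7, 0.02, 0, 1.5, 0, 0, 0, 0, 1.5])

```text
time: 9.2
eef_pos: [0.6197, -0.1953, 0.0582]
tcp_rot: [0.999, 0.018, -0.025, -0.014]
contact_force: [-0.4, 0.2, -4.0]
opening: 0.263
```

Run:
```python
from m import *
W,Q,st=meas('w8.png')
plan([.6173,-.145,.0585],np.radians(2.3),step=.7,g=1.5)
```

```text
t 9.2 pos [ 0.6197 -0.1953  0.0582] zdir [-0.051   0.0279 -0.9983] x.z -0.05 y.z -0.0297 yawx 2.05 F [-0.4  0.2 -4. ] open 0.263
handle x -0.0004 z -0.0313
plug x -0.0005 minz -0.0338 y -0.1007
t 9.25 n 8 spin -0.00442010469050147 dist 5.081966201041296
[-0.01, -0.63, 0.02, np.float64(-0.001), 1.5],
[-0.01, -0.63, 0.02, np.float64(-0.001), 1.5],
[-0.01, -0.64, 0.02, np.float64(-0.001), 1.5],
[-0.01, -0.64, 0.02, np.float64(-0.001), 1.5],
[-0.01, -0.64, 0.02, np.float64(-0.001), 1.5],
[-0.01, -0.64, 0.02, np.float64(-0.001), 1.5],
[-0.01, -0.64, 0.02, np.float64(-0.001), 1.5],
[-0.01, -0.64, 0.02, np.float64(-0.001), 1.5],
```

View pics/w8.png

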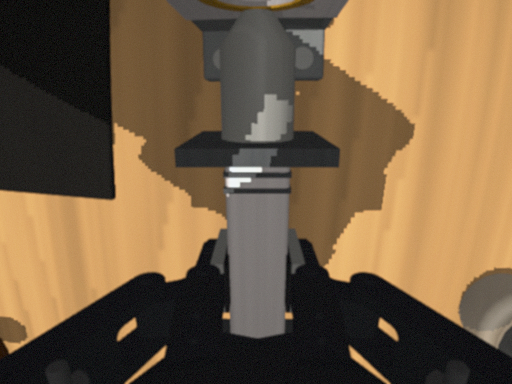

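send_rows(motion=[0, -0.7, 0.02, 0, 1.5, 0, -0.7, 0.02, 0, 1.5, 0, -0.7, 0.02, 0, 1.5, 0, 0, 0, 0, 1.5])

```text
time: 9.65
eef_pos: [0.6191, -0.1732, 0.0585]
tcp_rot: [0.999, 0.017, -0.025, -0.014]
contact_force: [-0.5, 0.7, -4.3]
opening: 0.265
```

Run:
```python
from m import *
W,Q,st=meas('w9.png')
plan([.6173,-.145,.0585],np.radians(2.3),step=.7,g=1.5)
```

```text
t 9.65 pos [ 0.6191 -0.1732  0.0585] zdir [-0.0503  0.0273 -0.9984] x.z -0.0494 y.z -0.029 yawx 2.03 F [-0.5  0.7 -4.3] open 0.265
top 10413 ((616.0744018554688, -83.90464782714844), (70.78975677490234, 10.700407981872559), 1.006585955619812) range [ 0.5806 -0.0898  0.111 ] [ 0.6515 -0.078   0.1178]
handle x -0.0004 z -0.0313
plug x -0.0002 minz -0.0421 y -0.0879
t 9.7 n 5 spin -0.004778293117925214 dist 2.872564909620818
[-0.02, -0.57, 0.02, np.float64(-0.001), 1.5],
[-0.02, -0.57, 0.02, np.float64(-0.001), 1.5],
[-0.02, -0.57, 0.02, np.float64(-0.001), 1.5],
[-0.02, -0.57, 0.02, np.float64(-0.001), 1.5],
[-0.02, -0.57, 0.02, np.float64(-0.001), 1.5],
```

View pics/w9.png

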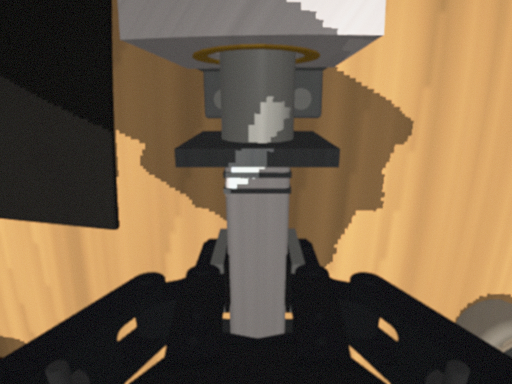

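send_rows(motion=[0, -0.6, 0.02, 0, 1.5, 0, -0.6, 0.02, 0, 1.5, 0, -0.6, 0.02, 0, 1.5, 0, -0.5, 0.02, 0, 1.5, 0, -0.3, 0, 0, 1.5, 0, 0, 0, 0, 1.5])

```text
time: 10.3
eef_pos: [0.6183, -0.1456, 0.0586]
tcp_rot: [0.999, 0.017, -0.025, -0.014]
contact_force: [-0.8, -0.4, -3.3]
opening: 0.266
```

Run:
```python
from m import *
W,Q,st=meas('w10.png')
```

```text
t 10.3 pos [ 0.6183 -0.1456  0.0586] zdir [-0.0499  0.0266 -0.9984] x.z -0.0489 y.z -0.0283 yawx 2.01 F [-0.8 -0.4 -3.3] open 0.266
top 36334 ((615.3588256835938, -69.1331787109375), (71.17841339111328, 38.15105056762695), 2.368415355682373) range [ 0.5791 -0.0896  0.112 ] [ 0.6514 -0.0505  0.1179]
handle x -0.0004 z -0.0313
```

View pics/w10.png

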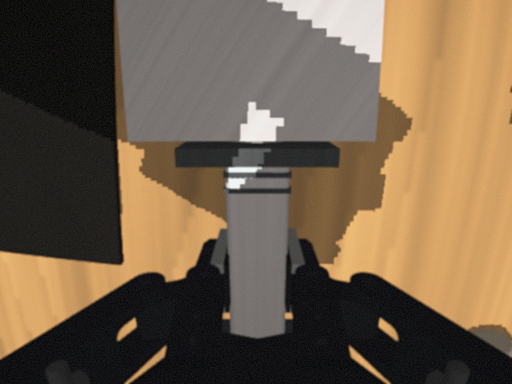

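send_rows(motion=[0, -0.15, 0, 0, 1.5, 0, -0.15, 0, 0, 1.5, 0, 0, 0, 0, 1.5, 0, 0, 0, 0, 1.5, 0, 0, 0, 0, 1.5])

```text
time: 10.85
eef_pos: [0.6183, -0.1439, 0.0589]
tcp_rot: [0.999, 0.017, -0.024, -0.013]
contact_force: [-0.5, -0.2, -3.9]
opening: 0.267
```

Run:
```python
from m import *
W,Q,st=meas('w11.png')
```

```text
t 10.85 pos [ 0.6183 -0.1439  0.0589] zdir [-0.0493  0.0251 -0.9985] x.z -0.0484 y.z -0.0267 yawx 1.97 F [-0.5 -0.2 -3.9] open 0.267
top 37678 ((615.13525390625, -68.40323638916016), (71.29180145263672, 39.727821350097656), 1.8332815170288086) range [ 0.579  -0.0893  0.1126] [ 0.6513 -0.0481  0.1179]
handle x -0.0004 z -0.0313
```

send_rows(motion=[0, -0.3, 0, 0, 1.5])

```text
time: 11.0
eef_pos: [0.6186, -0.1435, 0.0596]
tcp_rot: [1.0, 0.018, -0.024, -0.01]
contact_force: [-1.3, -11.0, -3.6]
opening: 0.262
```

send_rows(motion=[0, 0, 0, 0, 1.5, 0, 0, 0, 0, 1.5, 0, 0, 0, 0, 1.5])

```text
time: 11.3
eef_pos: [0.6187, -0.1438, 0.0598]
tcp_rot: [1.0, 0.018, -0.024, -0.01]
contact_force: [-0.7, -1.6, -4.5]
opening: 0.266
```

Run:
```python
from h import *
tilt()
plan([.6216,-.225,.059],np.radians(2),step=.7,g=1.5)
```

```text
t 11.3 pos [ 0.6187 -0.1438  0.0598] zdir [-0.0479  0.0188 -0.9987] x.z -0.0472 y.z -0.0205 yawx 2.07 F [-0.7 -1.6 -4.5] open 0.266
t 11.3 n 12 spin 0.0011851435676868416 dist 8.129540471545514
[0.0, 0.68, -0.01, np.float64(0.0), 1.5],
[0.0, 0.68, -0.01, np.float64(0.0), 1.5],
[0.0, 0.68, -0.01, np.float64(0.0), 1.5],
[0.0, 0.68, -0.01, np.float64(0.0), 1.5],
[0.0, 0.68, -0.01, np.float64(0.0), 1.5],
[0.0, 0.68, -0.01, np.float64(0.0), 1.5],
[0.0, 0.68, -0.01, np.float64(0.0), 1.5],
[0.0, 0.68, -0.01, np.float64(0.0), 1.5],
[0.0, 0.68, -0.01, np.float64(0.0), 1.5],
[0.0, 0.68, -0.01, np.float64(0.0), 1.5],
[0.0, 0.68, -0.01, np.float64(0.0), 1.5],
[0.0, 0.68, -0.01, np.float64(0.0), 1.5],
```

send_rows(motion=[0, 0.7, 0, 0, 1.5, 0, 0.7, 0, 0, 1.5, 0, 0.7, 0, 0, 1.5, 0, 0.7, 0, 0, 1.5, 0, 0.7, 0, 0, 1.5, 0, 0.7, 0, 0, 1.5, 0, 0.7, 0, 0, 1.5, 0, 0.7, 0, 0, 1.5, 0, 0.7, 0, 0, 1.5, 0, 0, 0, 0, 1.5])

```text
time: 12.3
eef_pos: [0.6208, -0.2122, 0.0577]
tcp_rot: [1.0, 0.017, -0.024, -0.011]
contact_force: [0.3, 0.2, -4.9]
opening: 0.267
```

Run:
```python
from m import *
W,Q,st=meas('w12.png')
```

```text
t 12.3 pos [ 0.6208 -0.2122  0.0577] zdir [-0.0484  0.0206 -0.9986] x.z -0.0477 y.z -0.0222 yawx 1.99 F [ 0.3  0.2 -4.9] open 0.267
handle x -0.0004 z -0.0313
plug x -0.0005 minz -0.0337 y -0.1006
```

View pics/w12.png

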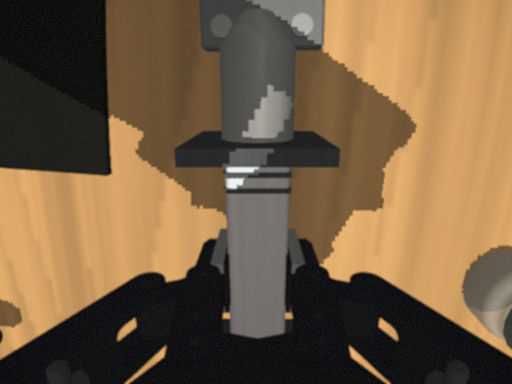

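send_rows(motion=[0, 0.7, -0.5, 0, 1.5, 0, 0.5, -1.5, 0, 1.5, 0, 0, -2.2, 0, 1.5, 0, 0, -2.2, 0, 1.5, 0, 0, -2.2, 0, 1.5, 0, 0, -1.8, 0, 1.5, 0, 0, -0.5, 0, 1.5, 0, 0, 0, 0, 1.5])

```text
time: 13.15
eef_pos: [0.6277, -0.2279, 0.1773]
tcp_rot: [1.0, 0.018, -0.022, -0.01]
contact_force: [-0.2, -0.1, -4.5]
opening: 0.264
```

Run:
```python
from h import *
tilt()
plan([.609,.085,.158],np.radians(2.3),step=2.5,g=1.5)
```

```text
t 13.15 pos [ 0.6277 -0.2279  0.1773] zdir [-0.045   0.0191 -0.9988] x.z -0.0443 y.z -0.0207 yawx 2.06 F [-0.2 -0.1 -4.5] open 0.264
t 13.15 n 13 spin -0.00418753632508162 dist 31.401656933818888
[-0.05, -2.41, 0.2, np.float64(-0.0), 1.5],
[-0.05, -2.41, 0.2, np.float64(-0.0), 1.5],
[-0.05, -2.41, 0.2, np.float64(-0.0), 1.5],
[-0.05, -2.41, 0.2, np.float64(-0.0), 1.5],
[-0.05, -2.41, 0.2, np.float64(-0.0), 1.5],
[-0.05, -2.41, 0.2, np.float64(-0.0), 1.5],
[-0.05, -2.41, 0.2, np.float64(-0.0), 1.5],
[-0.05, -2.41, 0.2, np.float64(-0.0), 1.5],
[-0.04, -2.41, 0.2, np.float64(-0.0), 1.5],
[-0.04, -2.41, 0.2, np.float64(-0.0), 1.5],
[-0.04, -2.41, 0.2, np.float64(-0.0), 1.5],
[-0.04, -2.41, 0.2, np.float64(-0.0), 1.5],
[-0.04, -2.41, 0.2, np.float64(-0.0), 1.5],
```

send_rows(motion=[0, -2.4, 0.05, 0, 1.5, 0, -2.4, 0.05, 0, 1.5, 0, -2.4, 0.05, 0, 1.5, 0, -2.4, 0.05, 0, 1.5, 0, -2.4, 0.05, 0, 1.5, 0, -2.4, 0.05, 0, 1.5, 0, -2.4, 0.05, 0, 1.5, 0, -2.4, 0.05, 0, 1.5, 0, -2.4, 0.05, 0, 1.5, 0, -2.4, 0.05, 0, 1.5, 0, -2.4, 0.05, 0, 1.5, 0, 0, 0, 0, 1.5])

```text
time: 14.35
eef_pos: [0.6103, 0.0461, 0.1649]
tcp_rot: [0.999, 0.016, -0.032, -0.012]
contact_force: [0.1, 0.6, -3.8]
opening: 0.269
```

Run:
```python
from h import *
tilt()
plan([.609,.085,.12],np.radians(2.3),step=2,g=1.5)
```

```text
t 14.35 pos [0.6103 0.0461 0.1649] zdir [-0.0649  0.0237 -0.9976] x.z -0.0641 y.z -0.0258 yawx 1.94 F [ 0.1  0.6 -3.8] open 0.269
t 14.35 n 3 spin -0.0063263565181186365 dist 5.943023491693875
[0.1, -1.26, 1.53, np.float64(-0.002), 1.5],
[0.1, -1.26, 1.53, np.float64(-0.002), 1.5],
[0.1, -1.26, 1.53, np.float64(-0.002), 1.5],
```

send_rows(motion=[0, -1.5, 0.1, 0, 1.5, 0, -1.5, 0.1, 0, 1.5, 0, -1, 1, 0, 1.5, 0.1, 0, 1.8, 0, 1.5, 0.1, 0, 1.8, 0, 1.5, 0.1, 0, 1.8, 0, 1.5, 0, 0, 1.5, 0, 1.5, 0, 0, 0, 0, 1.5])

```text
time: 15.15
eef_pos: [0.6045, 0.0923, 0.0771]
tcp_rot: [0.999, 0.017, -0.034, -0.012]
contact_force: [-0.2, 0.5, -3.6]
opening: 0.263
```

Run:
```python
from m import *
meas('w13.png')
grab('scene','sc13.png');grab('side','sd13.png')
```

```text
t 15.15 pos [0.6045 0.0923 0.0771] zdir [-0.0691  0.0231 -0.9973] x.z -0.0683 y.z -0.0254 yawx 1.95 F [-0.2  0.5 -3.6] open 0.263
handle x -0.0004 z -0.0313
plug x -0.0005 minz -0.0338 y -0.1006
```

View pics/sc13.png

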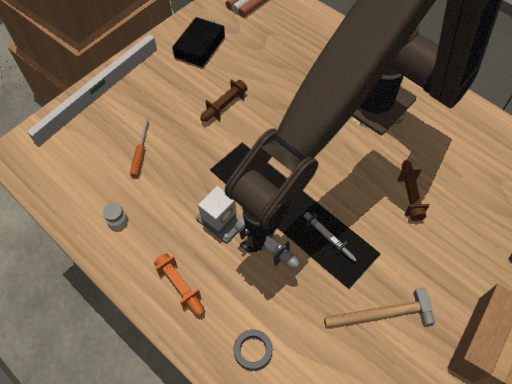

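View pics/sd13.png

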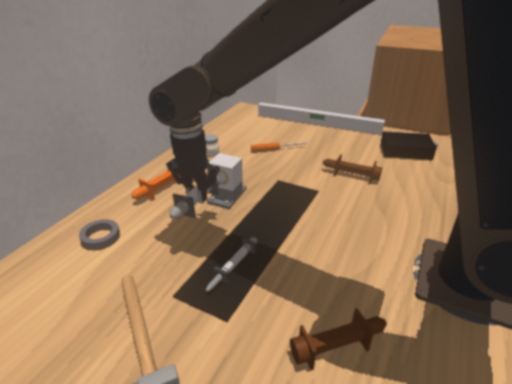

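Run:
```python
from h import *
plan([.6085,.085,.0625],np.radians(2.3),step=.7,g=1.5)
```

```text
t 15.3 n 3 spin -0.006316369024722768 dist 1.983497772771934
[0.07, 0.25, 0.61, np.float64(-0.002), 1.5],
[0.07, 0.25, 0.61, np.float64(-0.002), 1.5],
[0.07, 0.25, 0.61, np.float64(-0.002), 1.5],
```

send_rows(motion=[0.1, 0.2, 0.5, -0.002, 1.5, 0.1, 0.3, 0.5, -0.002, 1.5, 0.1, 0.3, 0.5, -0.002, 1.5, 0, 0, 0, 0, 1.5])

```text
time: 15.7
eef_pos: [0.6128, 0.0835, 0.0684]
tcp_rot: [0.999, 0.02, -0.027, -0.012]
contact_force: [-0.6, 0.1, -4.6]
opening: 0.263
```

Run:
```python
from h import *
tilt()
plan([.6095,.052,.0625],np.radians(2.3),step=.7,g=1.5)
```

```text
t 15.7 pos [0.6128 0.0835 0.0684] zdir [-0.0545  0.0226 -0.9983] x.z -0.0536 y.z -0.0247 yawx 2.29 F [-0.6  0.1 -4.6] open 0.263
t 15.7 n 5 spin -0.00016675805667287769 dist 3.2186103943869395
[-0.08, 0.63, 0.11, np.float64(-0.0), 1.5],
[-0.08, 0.63, 0.11, np.float64(-0.0), 1.5],
[-0.08, 0.63, 0.11, np.float64(-0.0), 1.5],
[-0.08, 0.63, 0.11, np.float64(-0.0), 1.5],
[-0.08, 0.63, 0.11, np.float64(-0.0), 1.5],
```

send_rows(motion=[-0.35, 0.5, 0.5, 0, 1.5, 0, 0.6, 0, 0, 1.5, 0, 0.6, 0, 0, 1.5, 0, 0.5, 0, 0, 1.5, 0, 0, 0, 0, 1.5])

```text
time: 16.2
eef_pos: [0.6097, 0.0589, 0.0628]
tcp_rot: [0.999, 0.019, -0.027, -0.012]
contact_force: [0.0, 0.0, -3.0]
opening: 0.265
```

Run:
```python
from h import *
tilt()
plan([.6095,.048,.0625],np.radians(2.3),step=.3,g=1.5)
grab('side','sd14.png')
```

```text
t 16.2 pos [0.6097 0.0589 0.0628] zdir [-0.0542  0.0223 -0.9983] x.z -0.0533 y.z -0.0244 yawx 2.26 F [ 0.  0. -3.] open 0.265
t 16.2 n 4 spin -0.000748185436021398 dist 1.0939632711890233
[-0.02, 0.27, 0.0, np.float64(-0.0), 1.5],
[-0.02, 0.27, 0.0, np.float64(-0.0), 1.5],
[-0.02, 0.27, 0.0, np.float64(-0.0), 1.5],
[-0.02, 0.27, 0.0, np.float64(-0.0), 1.5],
```

View pics/sd14.png

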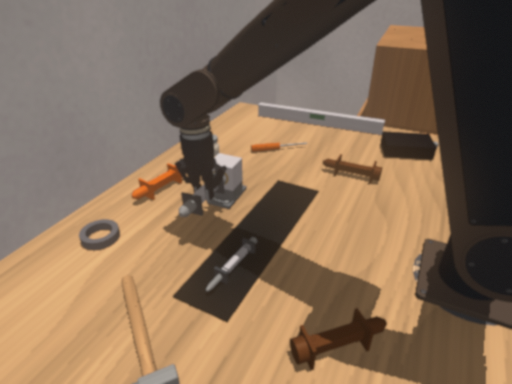

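send_rows(motion=[0, 0.3, 0, 0, 1.5, 0, 0.3, 0, 0, 1.5, 0, 0.25, 0, 0, 1.5, 0, 0.2, 0, 0, 1.5, 0, 0.2, 0, 0, 1.5, 0, 0.2, 0, 0, 1.5])

```text
time: 16.85
eef_pos: [0.6105, 0.0494, 0.0634]
tcp_rot: [0.999, 0.018, -0.026, -0.017]
contact_force: [-0.7, 7.2, -0.9]
opening: 0.266
```

Run:
```python
from h import *
tilt()
```

```text
t 16.85 pos [0.6105 0.0494 0.0634] zdir [-0.0533  0.0335 -0.998 ] x.z -0.0521 y.z -0.0355 yawx 2.17 F [-0.7  7.2 -0.9] open 0.266
```

send_rows(motion=[0, 0.2, 0, 0, 1.5, 0, 0.2, 0, 0, 1.5, 0, 0.25, 0, 0, 1.5, 0, 0.25, 0, 0, 1.5, 0, 0.25, 0, 0, 1.5])

```text
time: 17.35
eef_pos: [0.6107, 0.0502, 0.0651]
tcp_rot: [0.999, 0.018, -0.026, -0.028]
contact_force: [-1.5, 8.1, -1.9]
opening: 0.267
```

Run:
```python
from m import *
meas('w15.png')
im,d,p,T=grab('scene','sc15.png')
```

```text
t 17.35 pos [0.6107 0.0502 0.0651] zdir [-0.0533  0.055  -0.9971] x.z -0.0513 y.z -0.0569 yawx 2.12 F [-1.5  8.1 -1.9] open 0.267
handle x -0.0004 z -0.0312
plug x -0.0005 minz -0.0335 y -0.1008
```

View pics/sc15.png

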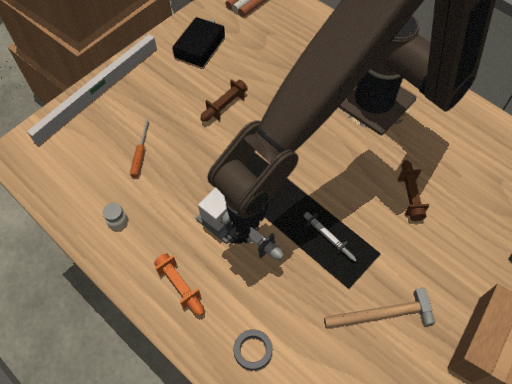

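send_rows(motion=[0, -0.7, 0, 0, 1.5, 0, -0.8, 0, 0, 1.5, 0, -0.8, 0, 0, 1.5, 0, -0.8, -0.5, 0, 1.5, 0, 0, -2, 0, 1.5, 0, 0, -2.2, 0, 1.5, 0, 0, -2.2, 0, 1.5, 0, 0, -2.2, 0, 1.5, 0, 0, -1, 0, 1.5, 0, 0, 0, 0, 1.5])

```text
time: 18.45
eef_pos: [0.6139, 0.0805, 0.1713]
tcp_rot: [0.999, 0.019, -0.028, -0.027]
contact_force: [0.3, -0.4, -4.6]
opening: 0.263
```

Run:
```python
from h import *
tilt()
plan([.4646,-.0609,.17],np.radians(-16.8),step=2.2,g=1.5)
```

```text
t 18.45 pos [0.6139 0.0805 0.1713] zdir [-0.0561  0.0528 -0.997 ] x.z -0.054 y.z -0.055 yawx 2.3 F [ 0.3 -0.4 -4.6] open 0.263
t 18.45 n 10 spin 0.3333647271124174 dist 20.56703212733521
[-1.55, 1.36, 0.02, np.float64(0.033), 1.5],
[-1.5, 1.41, 0.02, np.float64(0.033), 1.5],
[-1.45, 1.46, 0.02, np.float64(0.033), 1.5],
[-1.4, 1.5, 0.02, np.float64(0.033), 1.5],
[-1.35, 1.55, 0.02, np.float64(0.033), 1.5],
[-1.3, 1.59, 0.02, np.float64(0.033), 1.5],
[-1.25, 1.64, 0.02, np.float64(0.033), 1.5],
[-1.19, 1.68, 0.02, np.float64(0.033), 1.5],
[-1.13, 1.72, 0.02, np.float64(0.033), 1.5],
[-1.08, 1.75, 0.02, np.float64(0.033), 1.5],
```

send_rows(motion=[-1.6, 1.4, 0, 0.033, 1.5, -1.5, 1.4, 0, 0.033, 1.5, -1.5, 1.5, 0, 0.033, 1.5, -1.4, 1.5, 0, 0.033, 1.5, -1.4, 1.6, 0, 0.033, 1.5, -1.3, 1.6, 0, 0.033, 1.5, -1.3, 1.6, 0, 0.033, 1.5, -1.2, 1.7, 0, 0.033, 1.5, -1.1, 1.7, 0, 0.033, 1.5, -1.1, 1.7, 0, 0.033, 1.5, 0, 0, 0, 0, 1.5])

```text
time: 19.55
eef_pos: [0.449, -0.062, 0.1594]
tcp_rot: [0.987, -0.151, -0.042, -0.022]
contact_force: [-0.7, 1.1, -5.0]
opening: 0.269
```

Run:
```python
from h import *
tilt()
plan([.4646,-.0609,.06],np.radians(-16.8),step=1.8,g=1.5)
```

```text
t 19.55 pos [ 0.449  -0.062   0.1594] zdir [-0.0752  0.0568 -0.9955] x.z -0.0887 y.z -0.0318 yawx -17.29 F [-0.7  1.1 -5. ] open 0.269
t 19.55 n 6 spin -0.008588192232787284 dist 10.058060414575898
[0.39, -0.04, 1.63, np.float64(-0.001), 1.5],
[0.39, -0.04, 1.63, np.float64(-0.001), 1.5],
[0.39, -0.04, 1.63, np.float64(-0.001), 1.5],
[0.39, -0.04, 1.63, np.float64(-0.001), 1.5],
[0.39, -0.04, 1.63, np.float64(-0.001), 1.5],
[0.39, -0.04, 1.63, np.float64(-0.001), 1.5],
```

send_rows(motion=[0.4, 0, 1.6, 0, 1.5, 0.4, 0, 1.6, 0, 1.5, 0.4, 0, 1.6, 0, 1.5, 0.4, 0, 1.6, 0, 1.5, 0.4, 0, 1.6, 0, 1.5, 0.2, 0, 1.2, 0, 1.5, 0, 0, 0, 0, 1.5])

```text
time: 20.25
eef_pos: [0.4632, -0.0605, 0.0589]
tcp_rot: [0.987, -0.15, -0.042, -0.024]
contact_force: [-1.1, 0.8, -4.9]
opening: 0.262
```

Run:
```python
from h import *
tilt()
plan([.4646,-.0609,.017],np.radians(-16.8),step=.8,g=1.5)
```

```text
t 20.25 pos [ 0.4632 -0.0605  0.0589] zdir [-0.0761  0.0596 -0.9953] x.z -0.0904 y.z -0.0343 yawx -17.23 F [-1.1  0.8 -4.9] open 0.262
t 20.25 n 6 spin -0.007537712365504934 dist 4.1930195767792995
[0.09, 0.02, 0.69, np.float64(-0.001), 1.5],
[0.09, 0.02, 0.69, np.float64(-0.001), 1.5],
[0.09, 0.02, 0.69, np.float64(-0.001), 1.5],
[0.09, 0.02, 0.69, np.float64(-0.001), 1.5],
[0.09, 0.02, 0.69, np.float64(-0.001), 1.5],
[0.09, 0.02, 0.69, np.float64(-0.001), 1.5],
```

send_rows(motion=[0.1, 0, 0.8, 0, 1.5, 0.1, 0, 0.8, 0, 1.5, 0.1, 0, 0.8, 0, 1.5, 0.1, 0, 0.7, 0, 1.5, 0.05, 0, 0.5, 0, 1.5, 0, 0, 0, 0, 1.5])

```text
time: 20.85
eef_pos: [0.4664, -0.0597, 0.0212]
tcp_rot: [0.988, -0.15, -0.041, -0.024]
contact_force: [-0.0, 0.9, -4.4]
opening: 0.266
```

send_rows(motion=[0, 0, 0.3, 0, 1.5, 0, 0, 0.2, 0, 1.5])

```text
time: 21.05
eef_pos: [0.4666, -0.0595, 0.0165]
tcp_rot: [0.988, -0.15, -0.04, -0.024]
contact_force: [-2.2, 2.2, 2.8]
opening: 0.264
```

Run:
```python
from h import *
tilt()
```

```text
t 21.05 pos [ 0.4666 -0.0595  0.0165] zdir [-0.0722  0.0586 -0.9957] x.z -0.0863 y.z -0.0344 yawx -17.22 F [-2.2  2.2  2.8] open 0.264
```

Touching. Press gently to let it level out.

send_rows(motion=[0, 0, 0.2, 0, 1.5, 0, 0, 0.2, 0, 1.5, 0, 0, 0.2, 0, 1.5, 0, 0, 0.2, 0, 1.5])

```text
time: 21.45
eef_pos: [0.467, -0.0593, 0.016]
tcp_rot: [0.987, -0.151, -0.043, -0.023]
contact_force: [-5.4, 2.4, 9.9]
opening: 0.264
```

Run:
```python
from h import *
tilt()
```

```text
t 21.45 pos [ 0.467  -0.0593  0.016 ] zdir [-0.0782  0.059  -0.9952] x.z -0.0923 y.z -0.0329 yawx -17.35 F [-5.4  2.4  9.9] open 0.264
```

send_rows(motion=[0, 0, 0, 0, 2.8, 0, 0, 0, 0, 3.2, 0, 0, 0, 0, 4, 0, 0, 0, 0, 5, 0, 0, 0, 0, 6.5, 0, 0, 0, 0, 6.5], grip_force=20)

```text
time: 22.05
eef_pos: [0.4705, -0.0607, 0.019]
tcp_rot: [0.987, -0.151, -0.039, -0.022]
contact_force: [-0.1, 0.2, 0.0]
opening: 0.759
```

Run:
```python
from h import *
tilt();grab('wrist','w20.png')
```

```text
t 22.05 pos [ 0.4705 -0.0607  0.019 ] zdir [-0.0704  0.0563 -0.9959] x.z -0.084 y.z -0.0326 yawx -17.34 F [-0.1  0.2  0. ] open 0.759
```

View pics/w20.png

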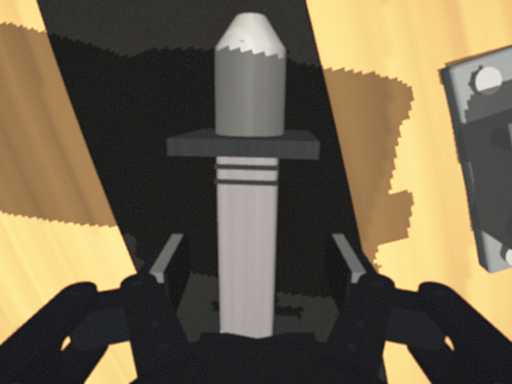

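send_rows(motion=[0, 0, -1.5, 0, 6.5, 0, 0, -2, 0, 6.5, 0, 0, -2.5, 0, 6.5, 0, 0, -3, 0, 6.5, 0, 0, -3, 0, 6.5, 0, 0, -3, 0, 6.5, 0, 2, -2, 0, 6.5, 0, 3, -1, 0, 6.5, 0, 3, 0, 0, 6.5, 0, 0, 0, 0, 6.5])

```text
time: 23.1
eef_pos: [0.4578, -0.1489, 0.2014]
tcp_rot: [0.988, -0.15, -0.041, -0.022]
contact_force: [0.3, -0.2, -0.3]
opening: 0.766
```

Run:
```python
from h import *
tilt()
im,d,p,T=grab('wrist','w21.png');W=cloud(d,p,T)
for t in ['gauge']:
    for k in spotter.trace(t,'wrist'):
        m=k['mask'];Q=W[m];Q=Q[Q[:,2]>.02]; 
        c=Q[:,:2].mean(0);u,s,v=np.linalg.svd(Q[:,:2]-c,full_matrices=False);dd=v[0]*np.sign(v[0,1]);tt=(Q[:,:2]-c)@dd
        print(k['conf'],im[m].mean(0).round(),c,dd,tt.min(),tt.max())
        for a in np.arange(-.1,.1,.02):
            s=(tt>a)&(tt<a+.02)
            if s.sum(): print(round(a,2),np.percentile(Q[s,2],[50,95]).round(4))
im,d,p,T=grab('scene','sc21.png');W=cloud(d,p,T)
for k in spotter.trace('thin_gauge','scene')[:1]: print('thin',k['conf'],np.nanmedian(W[k['mask']],0))
```

```text
t 23.1 pos [ 0.4578 -0.1489  0.2014] zdir [-0.0741  0.056  -0.9957] x.z -0.0874 y.z -0.0315 yawx -17.16 F [ 0.3 -0.2 -0.3] open 0.766
0.63 [70. 40. 17.] [ 0.37150336 -0.31173951] [-0.99847833  0.0551455 ] -0.04927327801431064 0.07825187328866466
-0.06 [0.0325 0.037 ]
-0.04 [0.0367 0.0401]
-0.02 [0.0376 0.0519]
0.0 [0.037  0.0521]
0.02 [0.031  0.0381]
0.04 [0.0298 0.0385]
0.06 [0.0304 0.0386]
```

View pics/w21.png

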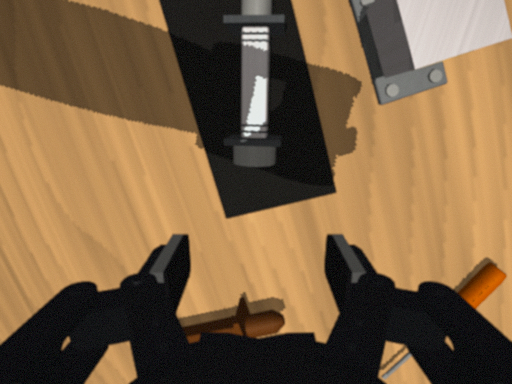

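View pics/sc21.png

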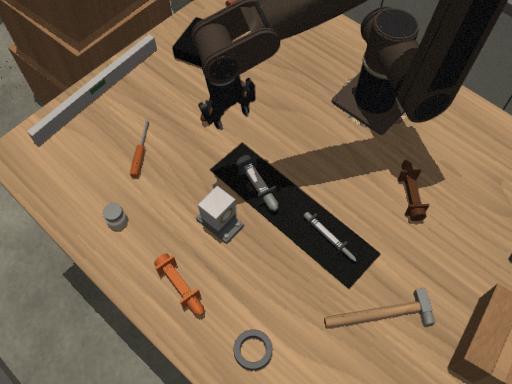

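Run:
```python
from h import *
im,d,p,T=grab('wrist');W=cloud(d,p,T)
print('handle',W[45,255],W[120,255])
im,d,p,T=grab('scene');W=cloud(d,p,T)
for t in ['thin_gauge','gauge']:
  for k in spotter.trace(t,'scene'): print(t,round(k['conf'],2),k['bbox'],np.nanmedian(W[k['mask']],0).round(4))
tilt()
workorder.sign_off()
```

```text
handle [ 0.4780599  -0.02455817  0.04428437] [ 0.45853601 -0.08841567  0.04503328]
thin_gauge 0.8 [306.3, 214.4, 44.8, 44.8] [0.4616 0.1717 0.0278]
gauge 0.95 [398.3, 161.4, 28.4, 61.6] [0.2116 0.2731 0.0374]
gauge 0.71 [153.8, 255.4, 50.0, 59.0] [ 0.8096 -0.      0.0384]
gauge 0.57 [237.5, 156.6, 42.9, 52.0] [ 0.4703 -0.0499  0.0439]
gauge 0.54 [200.7, 114.4, 5.3, 3.9] [ 0.4165 -0.3195  0.0339]
t 23.5 pos [ 0.4582 -0.1457  0.2005] zdir [-0.0757  0.0575 -0.9955] x.z -0.0892 y.z -0.0329 yawx -16.9 F [ 0.5 -0.1 -0.8] open 0.76
the job is handed in; nothing more can be done
```

The bore has been checked with the thicker gauge and the job was handed in at 23.5 s; the system gave no verdict.

- **Go plug:** I pushed it in from the -y mouth until the flange met the bushing's face. Contact was about 11 N, with the gauge origin about 86 mm from the bore centre, and I held it there before drawing it fully out.
- **No-go plug:** I carried the gauge over the bracket and pressed the no-go plug on the +y mouth with about 7–8 N. It stopped about 107 mm from the bore centre, which is where refusal should show. It was centred within about 2–3 mm, and the tilt grew from 1.4 to about 3.3 degrees while pressing, against the 11 degree limit.
- **Laying it back:** I set the gauge on the mat close to where it started and let go. The last wrist picture showed the handle top level at both points measured, 44–45 mm above the table. That puts the axis about 32–33 mm up, as it should be. The gripper was clear and free of contact force.
- **Thinner gauge:** It stayed where it was. Its measured median shifted 7 mm, but the trained network's outline differed between pictures, and the two views look the same.

**Check that failed:** After the release, the trained network first missed both gauges. A second look at the scene found each of them in place.

**Tilt drift:** The tool drifted up to about 5 degrees off vertical over the moves. This could not be corrected with the available commands, but it stayed within the limits.

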